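# Find the full screw carton by weight and secure it in the bench holder

### The job

One of the three identical closed screw cartons on the bench is full, the other two are empty: find out which by lifting at least two of them in turn to compare their weights, setting what you lift back on the bench until you know. Set the full one level in the carton holder, between its end wall and its sliding follower, and slide the follower along its bar until the leading face of its collar stands at the ring mark, so that the carton cannot wander while screws are picked from it. Leave the empties standing on the bench, keep every carton level, as the lids are only slipped on, and leave the brush, hex key and pliers lying where they are.

Things in the scene. Friction and masses are not known exactly. Their poses are not given: they have to be found in the camera images.
- carton_a: closed cardboard screw carton with a slip lid, 100 x 62 x 46 mm (its own x, y, z), to be gripped across the 62 mm; origin at the centre of its underside, z up. The three look the same; any of them may be the full one. The full carton weighs at least twice as much as an empty one (empty 0.14 to 0.23 kg, full 0.48 to 0.77 kg, different each time); its pack can shift 3 mm inside
- carton_b: the same kind of carton as carton_a
- carton_c: the same kind of carton as carton_a
- holder: carton holder, fixed, its x toward the robot: steel channel along its y, 12 mm guide bar on its near side. Origin on the bench, z up. Floor 10 mm above the bench, 108 mm wide (x -54 to +54); far lip 24 mm, near wall 30 mm high. End wall's inner face at y = +95 mm (right), 47 mm high. Bar at x = +66, z = 50 mm, brackets 60 mm high. A carton lies with its 100 mm along x, 62 mm along y
- bay (a point): point on the holder's floor (z = 10 mm) in the middle of its width, 65 mm from the end wall (holder y = +30 mm): with the follower in its starting place a carton centred here has over 35 mm free at each side for the fingers
- follower (a joint): position of the follower along the bar, m, growing toward the end wall (holder's +y, to the right); 0 = fully back, starts between 0 and 0.03, at the mark 0.105, end of travel 0.125. It slides with 2.5 N of friction and stays where it is left. A 3 mm steel plate on the collar's leading face reaches down across the channel; at the mark it stands 68 mm from the end wall
- knob (a point): centre of the top of the follower's upright round black knob, 16 mm in diameter and 30 mm tall (68 to 98 mm above the bench), on the steel collar (24 mm diameter, 28 mm long, 14 mm behind its leading face lies the knob's axis); push or pinch the knob to slide the follower
- collar_face (a point): centre of the leading (holder's +y) face of the follower's collar, on the bar's axis
- mark (a point): middle of the dark ring mark, 3 mm wide, round the guide bar, on the bar's axis (holder y = +27 mm)
- cleaning_brush: red-handled cleaning brush, 174 mm long, 13 mm thick, lying flat; a bystander
- hex_key: black hex key, 87 mm long, 5 mm thick, lying flat; a bystander
- pliers: blue-handled long-nose pliers, 154 mm long, 10 mm thick, lying flat; a bystander
- coffee_machine: tall black coffee machine, always in the same place, between the cartons (left) and the holder (right); its front base, 190 mm high, reaches forward to 0.52 m from the robot's axis (x) over y from -0.30 to 0.00 m, the housing behind it is 0.58 m high and begins at x = 0.60 m. Pass in front of it. Origin on the bench under its middle

How it is judged (in metres and radians):
On the way, in this order (a step that is already met when the one before it is completed fails the run):
1. a first carton is lifted clear of the bench to feel its weight (height (world z) of any of carton_a, carton_b, carton_c above 0.02 m), for 0.1 s.
2. it is set down again: all three stand on the bench (height (world z) of carton_a between -0.01 and 0.006 m and height (world z) of carton_b between -0.01 and 0.006 m and height (world z) of carton_c between -0.01 and 0.006 m), for 0.1 s.
3. a carton is lifted again, for comparison or to take it (height (world z) of any of carton_a, carton_b, carton_c above 0.02 m), for 0.1 s.
4. the full carton stands on the holder's floor (((z of carton_a in the frame of holder between 0.006 and 0.014 m and x of carton_a in the frame of holder between -0.008 and 0.008 m and y of carton_a in the frame of holder between -0.05 and 0.07 m and contact force between carton_a and holder above 3.4 N) or (z of carton_b in the frame of holder between 0.006 and 0.014 m and x of carton_b in the frame of holder between -0.008 and 0.008 m and y of carton_b in the frame of holder between -0.05 and 0.07 m and contact force between carton_b and holder above 3.4 N) or (z of carton_c in the frame of holder between 0.006 and 0.014 m and x of carton_c in the frame of holder between -0.008 and 0.008 m and y of carton_c in the frame of holder between -0.05 and 0.07 m and contact force between carton_c and holder above 3.4 N))), for 0.2 s.
At the end, for the whole second after the job is handed in: The full carton stands level on the holder's floor between end wall and follower (pressing on it with over 3.4 N), the collar's leading face within 3.5 mm of the middle of the ring mark, both empties upright on the bench, all at rest and released (((z of carton_a in the frame of holder between 0.006 and 0.014 m and x of carton_a in the frame of holder between -0.008 and 0.008 m and y of carton_a in the frame of holder between 0.05 and 0.07 m and contact force between carton_a and holder above 3.4 N and height (world z) of carton_b between -0.01 and 0.006 m and height (world z) of carton_c between -0.01 and 0.006 m) or (z of carton_b in the frame of holder between 0.006 and 0.014 m and x of carton_b in the frame of holder between -0.008 and 0.008 m and y of carton_b in the frame of holder between 0.05 and 0.07 m and contact force between carton_b and holder above 3.4 N and height (world z) of carton_a between -0.01 and 0.006 m and height (world z) of carton_c between -0.01 and 0.006 m) or (z of carton_c in the frame of holder between 0.006 and 0.014 m and x of carton_c in the frame of holder between -0.008 and 0.008 m and y of carton_c in the frame of holder between 0.05 and 0.07 m and contact force between carton_c and holder above 3.4 N and height (world z) of carton_a between -0.01 and 0.006 m and height (world z) of carton_b between -0.01 and 0.006 m)) and angle between each of carton_a, carton_b, carton_c's own z axis and vertical below 0.08 rad and linear speed of each of carton_a, carton_b, carton_c below 0.02 m/s and y of collar_face in the frame of mark between -0.0035 and 0.0035 m); the robot touches nothing.
It fails at once if a carton is not kept level: tipped more than about 35 degrees (angle between any of carton_a, carton_b, carton_c's own z axis and vertical above 0.6 rad).
It fails at once if cleaning brush, hex key or pliers are shifted by more than 20 mm (distance of any of cleaning_brush, hex_key, pliers from where it was at the start of the episode above 0.02 m).
It also fails if it takes over 70 s, if anything falls off the work surface, if the arm or the gripper's body presses on something with over 40 N, if the wrist force passes 120 N, or if a joint passes its speed limit or range.

### The arm

A 6-joint arm with a two-finger parallel gripper is mounted at the origin on a cart in front of the work surface, level with it; the furniture and walls round the work are solid. World frame = base frame: x ahead of the robot, y to its left, z up, the work surface at z = 0. Lengths are in m, angles in degrees, forces in N, time in s.
With the tool pointing down it reaches from about 0.375 to 0.9 m from the base axis. Payload 3.1 kg.
Tool frame: the origin (TCP) lies at the very end of the fingers, on their centre line; the grasp point (between the pads) lies grip_point_offset behind it (grip_point_offset is the distance from the TCP to the grasp point, in m); z points along the fingers, y is the line along which they close (so a half turn about z gives the same grasp; the last joint's range is limited). The gripper opens to 87 mm and grips with 3 to 60 N. Pads are 19 mm wide; open, the fingers measure 117 mm over their backs; the gripper's body (75 mm by 190 mm) begins 51 mm behind the grasp point.
Start: joints at [-83.795, 30.224, 82.088, -0, 67.689, -10.227], TCP at [0.177, -0.599, 0.223] pointing down, gripper open.
Joint ranges: [-176.69, 176.69], [-43.24, 126.21], [12.49, 139.97], [-82, 262], [0, 151.66], [-163.58, 163.58]. Speed limits (degrees/s): [159.86, 159.86, 180, 180, 180, 180].

### API

Orientations are given as a 3x3 rotation matrix whose columns are the frame's x, y, z axes.
In Python, from rig import * gives the robot as it stands.
- The arm moves only by the tool move_arm, never from a script. Its argument "increments" is a list of rows, each a list of 3 entries, a list of its own where there are three numbers: the shift along the tool's x, y, z in units of 30 mm (1.0 is 30 mm), then the turn, a rotation vector about the tool's x, y, z in units of 120 degrees (1.0 is 120 degrees), then the closure, from 0 (fully open) to 1 (shut). A call has 1 to 20 rows; each row shifts and turns the commanded pose from where the row before left it, along the tool's axes as they then stand; what a row does not reach is not made up. A row lasts 1/12 s, in which the tool goes at most 41.7 mm and 7.16 degrees, less where a joint would pass 70% of its speed; a pose out of reach is approached as far as the arm can. A call with a number of a shift or a turn outside -1 to 1 is refused whole. A call with a gripper value outside its range is refused whole. The fingers move at their own pace and stop on an object; the grip force is fixed at half the most. Time passes only in rows, so rows that do not move let the fingers close. It gives the time, the measured TCP pose, the force, the opening and the grip force at its end, in the units of the state.
- read_state(): the state, without advancing time (a new reading comes with each control period).
- capture(name): name is "scene" or "top" or "wrist"; returns a dict with "img" (420x560x3 uint8, red, green, blue), "mtx" (3x3 intrinsics, pixels), "eye" and "rotation" of the camera in the world. Camera axes: x right, y down, z forward; pixel columns grow to the right and rows downward; lengths in m; the calibration is good to about 2 mm. A picture is of the moment at which its call begins. There is no depth.
- hand_in(): hands the job in; it is judged then, once.
Trained networks look in a picture, given as the dict that the camera call returned (one of the last four; its "shot" number tells which), for a name from the list of things; names that differ only in an ending like _2 or _b are one class to them, and where a whole thing is asked for, a point or a joint stands for the part that bears it (a point fixed in the world has none). Each returns a list of dicts, best first, with "confidence" (0 to 1); they miss things now and then, are a little off and sometimes report something else, mostly with a low value. They report only what shows in the picture. A call takes as long as a camera call.
- search_frame(picture, label): "extent" ([left, top, right, bottom] as shares, 0 to 1, of the picture: columns of its width, rows of its height, round what is visible of it).
- pinpoint(picture, label): "xy" ([column, row] as shares, 0 to 1, of the picture: columns of its width, rows of its height: a listed point, or the origin of a listed thing).
The state is a dict: "time_s": time; "joint_positions": joint angles; "qvel": joint speeds; "tau": joint torques, N m; "position": TCP position; "tcp_rot": TCP orientation; "force": force on the tool from outside, world axes, zero at the start; "moment": the same for the moment, N m; "opening": opening from 0.0 (shut) to 1.0 (fully open); "grasp_force": force on a finger pad.
Only numpy, scipy, OpenCV 4.12 (cv2) and the standard library are available. Lean on these libraries where they do the work, as an engineer would, in place of code of your own. Each camera call takes 0.05 s, during which the arm holds its last target. There are 200 camera calls.

## Working session

There is one attempt and no reset: what is moved stays moved. The work goes in short steps, Python scripts to look and compute and a tool call to move; the robot and the scene stay as the last step left them, time stands still between calls to the robot, and variables do not carry over. Pictures are saved under pics/ and viewed, at most 10 in all, crops included, and the job is handed in when it is done.

Besides the shell and the picture viewer there is one more tool, called after ">>>" as name([rows], argument=value, ...), one row to a line, values as JSON. move_arm: Moves the arm, as the interface text tells. Its arguments: {"type":"object","properties":{"increments":{"type":"array"}},"required":["increments"]}

```bash
mkdir -p pics; ls
python3 - <<'E'
from rig import *
import cv2,numpy as np
s=read_state();print(s)
for n in ("scene","top"):
    p=capture(n);cv2.imwrite(f"pics/{n}0.png",p["img"][:,:,::-1]);print(n,p["eye"],p["rotation"],p["mtx"])
    for l in ("carton_a","holder","bay","knob","mark","collar_face","cleaning_brush","hex_key","pliers"):
        try:print(l,[(np.round(d["xy"],3).tolist(),round(d["confidence"],2)) for d in pinpoint(p,l)[:4]],[(np.round(d["extent"],3).tolist(),round(d["confidence"],2)) for d in search_frame(p,l)[:4]])
        except Exception as e:print(l,e)
E
```

```text
pics
{'time_s': 0.0, 'joint_positions': array([-8.37984061e+01,  3.02793200e+01,  8.21563879e+01, -2.51505771e-03,
        6.76880894e+01, -1.02270762e+01]), 'qvel': array([ 0.05784212, -0.02856726,  0.0459403 , -0.05035301, -0.11313545,
        0.09063956]), 'tau': array([-5.02118237e-04, -4.40047073e+01, -1.76592976e+01,  6.31693332e-02,
        5.80244057e-02, -1.57950049e-04]), 'position': array([ 0.17670175, -0.59873999,  0.22156782]), 'tcp_rot': array([[ 9.59167896e-01,  2.82837184e-01, -2.73782330e-04],
       [ 2.82837108e-01, -9.59165562e-01,  2.14363579e-03],
       [ 3.43697328e-04, -2.13354243e-03, -9.99997665e-01]]), 'force': array([-0.56854875,  0.270733  ,  1.31842279]), 'moment': array([ 0.02251742,  0.05698833, -0.02179197]), 'grasp_force': 0.0, 'opening': 1.0007754427617777}
scene [0.11584351 0.58016263 0.81217077] [[-0.82085069 -0.39495945  0.41256657]
 [-0.57104922  0.58062388 -0.58032637]
 [-0.01034062 -0.71195712 -0.7021468 ]] [[387.76429866   0.         278.75173095]
 [  0.         387.76429866 212.17730494]
 [  0.           0.           1.        ]]
carton_a [
[... 1279 characters left out ...]
 [([0.686, 0.615], 0.96)] [([0.598, 0.551, 0.76, 0.706], 0.56)]
bay [([0.706, 0.624], 0.96)] [([0.598, 0.548, 0.768, 0.699], 0.85), ([0.332, 0.486, 0.378, 0.576], 0.53)]
knob [([0.64, 0.664], 0.48)] [([0.631, 0.571, 0.663, 0.681], 0.79)]
mark [([0.702, 0.676], 0.75)] [([0.598, 0.552, 0.766, 0.699], 0.71)]
collar_face [([0.652, 0.662], 0.77), ([0.362, 0.544], 0.21)] [([0.631, 0.566, 0.653, 0.681], 0.45), ([0.342, 0.396, 0.383, 0.466], 0.32)]
cleaning_brush [([0.529, 0.616], 0.72)] [([0.628, 0.567, 0.653, 0.672], 0.73), ([0.533, 0.55, 0.54, 0.593], 0.52)]
hex_key [([0.385, 0.665], 0.48)] [([0.599, 0.552, 0.766, 0.696], 0.57)]
pliers [([0.359, 0.401], 0.6)] [([0.344, 0.399, 0.375, 0.464], 0.5)]
```

```bash
cat > h.py <<'E'
from rig import *
import cv2,numpy as np
def ray(p,xy,z):
    uv=np.array([xy[0]*560,xy[1]*420,1]);d=p["rotation"]@np.linalg.solve(p["mtx"],uv)
    return p["eye"]+d*(z-p["eye"][2])/d[2]
def proj(p,X):
    c=p["rotation"].T@(np.array(X)-p["eye"]);u=p["mtx"]@c;return u[:2]/u[2]
E
python3 - <<'E'
from h import *
p=cv2.imread("pics/top0.png")
cv2.imwrite("pics/topc.png",cv2.resize(p[140:310,120:450],None,fx=2.4,fy=2.4,interpolation=cv2.INTER_CUBIC))
t=dict(eye=np.array([0.41798028,-0.05028655,1.46041856]),rotation=np.array([[0.01936234,-0.99517556,0.09618057],[-0.99979429,-0.01985335,-0.00415057],[0.00604005,-0.09608042,-0.99535525]]),mtx=np.array([[527.63660034,0,282.425989],[0,527.63660034,215.75298435],[0,0,1]]))
s=dict(eye=np.array([0.11584351,0.58016263,0.81217077]),rotation=np.array([[-0.82085069,-0.39495945,0.41256657],[-0.57104922,0.58062388,-0.58032637],[-0.01034062,-0.71195712,-0.7021468]]),mtx=np.array([[387.76429866,0,278.75173095],[0,387.76429866,212.17730494],[0,0,1]]))
for n,xy,z in [("c",(.36,.531),0),("c",(.278,.61),0),("c",(.461,.608),0),("holder",(.686,.615),0),("bay",(.706,.624),.01),("knob",(.64,.664),.098),("mark",(.702,.676),.05),("cf",(.652,.662),.05),("brush",(.529,.616),0),("hex",(.385,.665),0),("pl",(.359,.401),0)]:print(n,ray(t,xy,z).round(4))
for xy in [(.427,.793),(.437,.678),(.538,.6)]:print(ray(s,xy,0).round(4))
E
```

```text
c [0.5344 0.1674 0.    ]
c [0.4401 0.2907 0.    ]
c [0.448  0.0085 0.    ]
holder [ 0.4466 -0.3397  0.    ]
bay [ 0.4367 -0.3684  0.01  ]
knob [ 0.3908 -0.2541  0.098 ]
mark [ 0.3783 -0.3536  0.05  ]
cf [ 0.3924 -0.2791  0.05  ]
brush [ 0.4408 -0.0968  0.    ]
hex [0.3801 0.1237 0.    ]
pl [0.6878 0.1742 0.    ]
[0.4443 0.2802 0.    ]
[0.5155 0.1699 0.    ]
[4.553e-01 4.000e-04 0.000e+00]
```

View pics/topc.png

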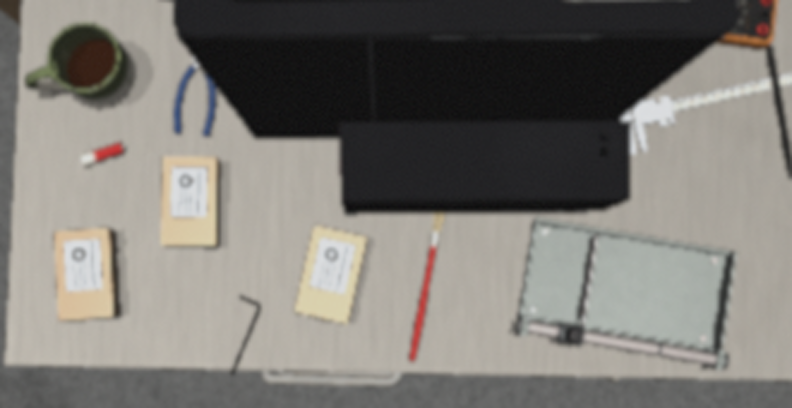

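View pics/scene0.png

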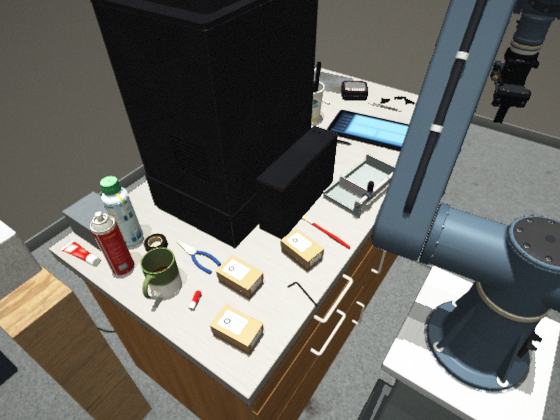

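The top crop shows the cartons at about (190,200), (86,273) and (333,275). The holder is at about (625,290), turned roughly 9°, with its follower near (572,333). I'll measure the yaws next.

```bash
cat >> h.py <<'E'
def topcartons(p,z=.046):
    hsv=cv2.cvtColor(p["img"],cv2.COLOR_RGB2HSV)
    m=((hsv[:,:,0]>8)&(hsv[:,:,0]<32)&(hsv[:,:,1]>60)&(hsv[:,:,2]>110)).astype(np.uint8)
    m=cv2.morphologyEx(m,cv2.MORPH_CLOSE,np.ones((3,3)))
    out=[]
    for c in cv2.findContours(m,cv2.RETR_EXTERNAL,cv2.CHAIN_APPROX_NONE)[0]:
        if cv2.contourArea(c)<400: continue
        b=cv2.boxPoints(cv2.minAreaRect(c))
        W=np.array([ray(p,((u+.0)/560,(v+.0)/420),z)[:2] for u,v in b])
        e=[W[1]-W[0],W[2]-W[1]];L=[np.linalg.norm(x) for x in e]
        d=e[int(np.argmax(L))];d=d*np.sign(d[0])
        out.append((W.mean(0).round(4),round(float(np.degrees(np.arctan2(d[1],d[0]))),1),np.round(sorted(L),4)))
    return out
def plan(x,y,z,yaw):
    """total tool-axis shift (units of 30 mm) and z turn (units of 120 deg) to target with tool down"""
    s=read_state();R=s["tcp_rot"];a=np.degrees(np.arctan2(R[1,0],R[0,0]))
    d=R.T@(np.array([x,y,z])-s["position"])/.03
    t=(a-yaw+90)%180-90
    print("pos",s["position"].round(4),"yaw",round(a,2),"shift",d.round(3),"world mm",((np.array([x,y,z])-s["position"])*1e3).round(1),"turn u",round(t/120,4),"tilt",R[:,2].round(4),"j6",s["joint_positions"][5].round(1))
E
python3 - <<'E'
from h import *
p=capture("top")
for c in topcartons(p):print(c)
# holder: corners of floor clicked in the crop
c2=lambda u,v,z:ray(p,((u/2.4+120)/560,(v/2.4+140)/420),z).round(4)
print("bar L,R",c2(525,327,.05),c2(725,360,.05));print("mark",c2(660,349,.05));print("endwall top far/near",c2(733,252,.047),c2(718,352,.047));print(grip_point_offset if 'grip_point_offset' in dir() else '')
plan(.40,-.05,.25,-10)
E
```

```text
(array([0.4457, 0.2817]), 5.3, array([0.0618, 0.0964]))
(array([0.9746, 0.4756]), 0.5, array([0.1521, 0.2311]))
bar L,R [ 0.3957 -0.209   0.05  ] [ 0.3637 -0.4306  0.05  ]
mark [ 0.3744 -0.3586  0.05  ]
endwall top far/near [ 0.4834 -0.441   0.047 ] [ 0.3723 -0.4236  0.047 ]
0.0187
pos [ 0.1768 -0.5994  0.2226] yaw 16.43 shift [ 12.316 -15.462  -0.915] world mm [223.2 549.4  27.4] turn u 0.2203 tilt [ 0. -0. -1.] j6 -10.2
```

>>> move_arm([
  [[1,-0.7,-0.2],[0,0,0],0],
  [[1,-0.7,-0.2],[0,0,0],0],
  [[1,-0.7,-0.2],[0,0,0],0],
  [[1,-0.7,-0.2],[0,0,0],0],
  [[1,-0.7,0],[0,0,0],0],
  [[1,-0.7,0],[0,0,0],0],
  [[0.57,-0.97,0],[0,0,0],0],
  [[0.57,-0.97,0],[0,0,0],0],
  [[0.57,-0.97,0],[0,0,0],0],
  [[0.57,-0.97,0],[0,0,0],0],
  [[0.57,-0.97,0],[0,0,0],0],
  [[0.57,-0.97,0],[0,0,0],0],
  [[0.57,-0.97,0],[0,0,0],0],
  [[0.57,-0.97,0],[0,0,0],0],
  [[0.57,-0.97,0],[0,0,0],0],
  [[0.57,-0.97,0],[0,0,0],0],
  [[0.57,-0.97,0],[0,0,0],0],
  [[0.57,-0.97,0],[0,0,0],0],
  [[0.57,-0.97,0],[0,0,0],0],
  [[0,0,0],[0,0,0],0],
])

```text
time_s: 3.62
position: [0.4204, 0.0029, 0.2469]
tcp_rot: [[0.957, 0.289, 0.001], [0.289, -0.957, 0.002], [0.002, -0.002, -1.0]]
force: [0.8, -1.3, 0.6]
opening: 0.997
grasp_force: 0.0
```

>>> move_arm([
  [[0,0,0],[0,0,0.05],0],
  [[0,0,0],[0,0,0.05],0],
  [[0,0,0],[0,0,0.05],0],
  [[0,0,0],[0,0,0.05],0],
  [[0,0,0],[0,0,0.05],0],
  [[0,0,0],[0,0,0],0],
])

```text
time_s: 4.12
position: [0.4201, -0.0024, 0.2467]
tcp_rot: [[0.972, -0.237, 0.0], [-0.237, -0.972, -0.0], [0.0, 0.0, -1.0]]
force: [0.4, 0.9, -0.0]
opening: 0.998
grasp_force: 0.0
```

```bash
cat >> h.py <<'E'
def wristcartons(p,z=.046):
    return topcartons(p,z)
E
python3 - <<'E'
from h import *
plan(.45,.005,.25,-13.6)
p=capture("wrist");cv2.imwrite("pics/w1.png",p["img"][:,:,::-1]);print(p["eye"].round(3),p["rotation"].round(3).tolist())
print(topcartons(p))
for d in pinpoint(p,"carton_a"):print(d["confidence"],ray(p,d["xy"],0).round(4))
E
```

```text
pos [ 0.4201 -0.0024  0.2467] yaw -13.69 shift [ 0.91  -0.477 -0.11 ] world mm [29.9  7.4  3.3] turn u -0.0007 tilt [ 4.e-04 -3.e-04 -1.e+00] j6 88.0
[ 0.483 -0.018  0.409] [[-0.237, -0.943, -0.236], [-0.972, 0.23, 0.057], [0.0, 0.242, -0.97]]
[(array([0.4587, 0.2831]), 5.2, array([0.0627, 0.0733])), (array([0.4372, 0.0103]), -13.1, array([0.0608, 0.0749])), (array([0.5275, 0.1679]), 0.6, array([0.0619, 0.1016]))]
0.96 [0.4506 0.0035 0.    ]
0.88 [0.5275 0.1666 0.    ]
0.57 [0.4428 0.282  0.    ]
```

View pics/w1.png

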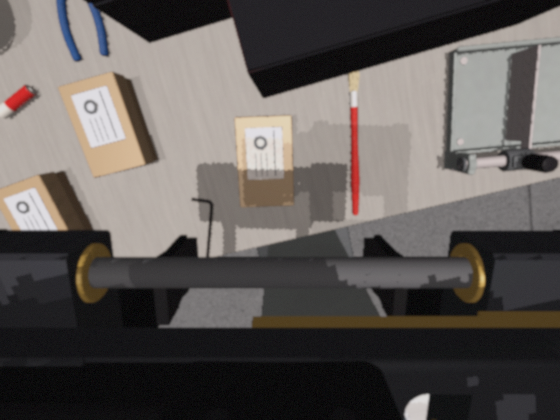

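The wrist view shows the right carton centred at about (264,161), square to the tool. The hex key corner is at (210,200) and the brush is near column 355; both are clear of the fingers.

Run:
```python
from h import *
p=capture("wrist")
for q in [(236,117),(291,116),(293,206),(241,206),(264.5,161)]:print(ray(p,(q[0]/560,q[1]/420),.046).round(4))
c=ray(p,(264.5/560,161/420),.046)
plan(c[0],c[1],.012,-13.6)
```

```text
[0.503  0.0259 0.046 ]
[ 0.4903 -0.0315  0.046 ]
[ 0.3934 -0.0115  0.046 ]
[0.4072 0.0462 0.046 ]
[0.4505 0.0077 0.046 ]
pos [ 0.42   -0.0023  0.2466] yaw -13.45 shift [ 0.909 -0.561  7.821] world mm [  30.5   10.  -234.6] turn u 0.0012 tilt [ 2.e-04 -2.e-04 -1.e+00] j6 87.8
```

To keep the wrist camera away from the coffee machine, I'll weigh the two left cartons first. If both turn out empty, the right one must be full.

>>> move_arm([
  [[0,0,0],[0,0,-0.055],0],
  [[0,0,0],[0,0,-0.055],0],
  [[0.6,-1,0],[0,0,0],0],
  [[0.6,-1,0],[0,0,0],0],
  [[0.6,-1,0],[0,0,0],0],
  [[0.6,-1,0],[0,0,0],0],
  [[0.6,-1,0.4],[0,0,0],0],
  [[0.6,-0.7,0.4],[0,0,0],0],
  [[0,0,0.4],[0,0,0],0],
  [[0,0,0],[0,0,0],0],
])

```text
time_s: 5.1
position: [0.5282, 0.1693, 0.208]
tcp_rot: [[1.0, -0.003, -0.005], [-0.003, -1.0, -0.001], [-0.005, 0.001, -1.0]]
force: [0.3, -0.3, -0.8]
opening: 0.998
grasp_force: 0.0
```

Run:
```python
from h import *
p=capture("wrist");cv2.imwrite("pics/w2.png",p["img"][:,:,::-1])
r=topcartons(p);print(r)
for d in pinpoint(p,"carton_a"):print(d["confidence"],ray(p,d["xy"],0).round(4))
plan(.53,.167,.012,0)
```

```text
[(array([0.4097, 0.2652]), -84.7, array([0.0256, 0.0369])), (array([0.4756, 0.2843]), -87.3, array([0.0393, 0.0643])), (array([0.4885, 0.0118]), -63.6, array([0.0414, 0.0734])), (array([0.5244, 0.1692]), -1.5, array([0.0606, 0.0898]))]
0.95 [0.4441 0.2831 0.    ]
0.93 [0.5295 0.1688 0.    ]
0.79 [0.4522 0.0059 0.    ]
pos [0.5283 0.1681 0.21  ] yaw -0.29 shift [0.072 0.035 6.599] world mm [   1.7   -1.1 -198. ] turn u -0.0024 tilt [-2.4e-03 -5.0e-04 -1.0e+00] j6 96.4
```

View pics/w2.png

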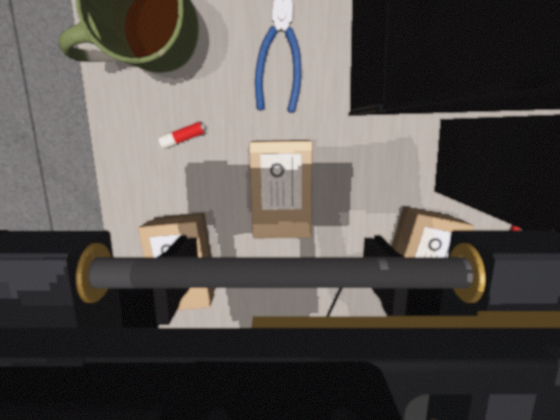

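The carton is centred at about (280,190) and square to the jaws. I'll descend, grip and lift.

>>> move_arm([
  [[0.05,0,1],[0,0,0],0],
  [[0,0,1],[0,0,0],0],
  [[0,0,1],[0,0,0],0],
  [[0,0,1],[0,0,0],0],
  [[0,0,1],[0,0,0],0],
  [[0,0,1],[0,0,0],0],
  [[0,0,0.5],[0,0,0],0],
  [[0,0,0],[0,0,0],0],
  [[0,0,0],[0,0,0],0.6],
  [[0,0,0],[0,0,0],0.6],
  [[0,0,0],[0,0,0],0.6],
  [[0,0,0],[0,0,0],0.6],
  [[0,0,0],[0,0,0],0.6],
])

```text
time_s: 6.28
position: [0.5315, 0.1684, 0.0169]
tcp_rot: [[1.0, -0.006, 0.003], [-0.006, -1.0, 0.0], [0.003, -0.0, -1.0]]
force: [-0.6, -1.1, 8.4]
opening: 0.71
grasp_force: 30.2
```

Run:
```python
from h import *
s=read_state();print(s["position"],s["force"],s["opening"],s["grasp_force"],s["tau"].round(2))
```

```text
[0.53151896 0.16838422 0.01692054] [-0.55206095 -1.1480458   8.3661467 ] 0.7098814210515213 30.1623347774148 [  0.25 -43.25  -8.09   0.47  -0.06   0.13]
```

>>> move_arm([
  [[0,0,-0.4],[0,0,0],0.6],
  [[0,0,-0.5],[0,0,0],0.6],
  [[0,0,-0.4],[0,0,0],0.6],
  [[0,0,0],[0,0,0],0.6],
  [[0,0,0],[0,0,0],0.6],
  [[0,0,0],[0,0,0],0.6],
  [[0,0,0],[0,0,0],0.6],
  [[0,0,0],[0,0,0],0.6],
])

```text
time_s: 6.95
position: [0.5298, 0.1683, 0.0537]
tcp_rot: [[1.0, -0.006, -0.002], [-0.006, -1.0, -0.0], [-0.002, 0.0, -1.0]]
force: [1.0, 0.3, -6.3]
opening: 0.713
grasp_force: 29.9
```

Run:
```python
from h import *
s=read_state();print(s["position"],s["force"],s["opening"],s["grasp_force"],s["tau"].round(2),s["moment"])
```

```text
[0.5298051  0.16828477 0.05368117] [ 0.96709418  0.33946787 -6.32816256] 0.7133100683222404 29.906655647791922 [ 2.000e-02 -4.643e+01 -1.076e+01  2.000e-02 -5.000e-02 -0.000e+00] [-0.01558872  0.00999693 -0.02645839]
```

The force reading of -6.3 N is about 0.64 kg, so this is the full one. I'll set it back down and lift a second carton to compare, as the task asks.

>>> move_arm([
  [[0,0,0.4],[0,0,0],0.6],
  [[0,0,0.4],[0,0,0],0.6],
  [[0,0,0.2],[0,0,0],0.6],
  [[0,0,0.15],[0,0,0],0.6],
  [[0,0,0.1],[0,0,0],0.6],
  [[0,0,0],[0,0,0],0.6],
  [[0,0,0],[0,0,0],0.6],
])

```text
time_s: 7.53
position: [0.5308, 0.1684, 0.0171]
tcp_rot: [[1.0, -0.006, 0.0], [-0.006, -1.0, 0.0], [0.0, -0.0, -1.0]]
force: [0.4, -0.2, -7.0]
opening: 0.71
grasp_force: 29.9
```

>>> move_arm([
  [[0,0,0],[0,0,0],0],
  [[0,0,0],[0,0,0],0],
  [[0,0,0],[0,0,0],0],
  [[0,0,-0.5],[0,0,0],0],
  [[0,0,-1],[0,0,0],0],
  [[0,0,-1],[0,0,0],0],
  [[0,0,-1],[0,0,0],0],
  [[-0.7,-0.9,-0.5],[0,0,0],0],
  [[-0.7,-0.9,0],[0,0,0],0],
  [[-0.7,-0.9,0],[0,0,0],0],
  [[-0.7,-0.9,0],[0,0,-0.043],0],
  [[0,0,0],[0,0,0],0],
  [[0,0,0],[0,0,0],0],
])

```text
time_s: 8.62
position: [0.4464, 0.2782, 0.1377]
tcp_rot: [[0.996, 0.087, 0.001], [0.087, -0.996, 0.0], [0.001, -0.0, -1.0]]
force: [0.1, 0.7, 0.8]
opening: 0.999
grasp_force: 0.0
```

Run:
```python
from h import *
p=capture("wrist");cv2.imwrite("pics/w3.png",p["img"][:,:,::-1])
print(topcartons(p))
for d in pinpoint(p,"carton_a"):print(d["confidence"],ray(p,d["xy"],0).round(4))
plan(.444,.283,.014,5.3)
```

```text
[(array([0.4503, 0.2835]), 6.4, array([0.0597, 0.0884])), (array([0.5272, 0.1678]), 0.9, array([0.0617, 0.1014]))]
0.75 [0.4445 0.2854 0.    ]
0.67 [0.5274 0.1681 0.    ]
pos [0.4483 0.2769 0.1375] yaw 4.78 shift [-0.133 -0.216  4.117] world mm [  -4.3    6.1 -123.5] turn u -0.0043 tilt [ 1.9e-03  3.0e-04 -1.0e+00] j6 104.8
```

View pics/w3.png

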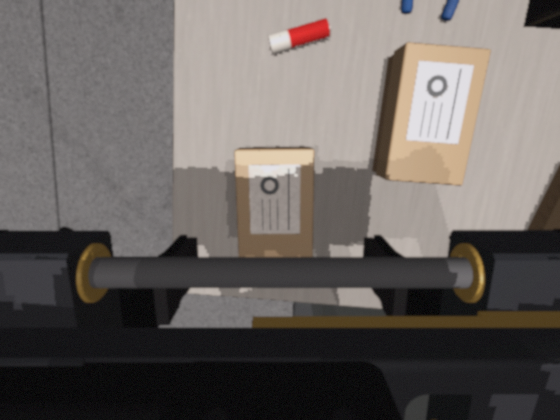

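The left carton, at about (275,203), is square to the tool and a few millimetres to the left. The full one stands undisturbed at (432,115).

>>> move_arm([
  [[-0.1,-0.22,0.5],[0,0,0],0],
  [[0,0,1],[0,0,0],0],
  [[0,0,1],[0,0,0],0],
  [[0,0,1],[0,0,0],0],
  [[0,0,0.6],[0,0,0],0],
  [[0,0,0],[0,0,0],0],
  [[0,0,0],[0,0,0],0.6],
  [[0,0,0],[0,0,0],0.6],
  [[0,0,0],[0,0,0],0.6],
  [[0,0,0],[0,0,0],0.6],
  [[0,0,0],[0,0,0],0.6],
  [[0,0,-0.4],[0,0,0],0.6],
  [[0,0,-0.5],[0,0,0],0.6],
  [[0,0,-0.4],[0,0,0],0.6],
  [[0,0,0],[0,0,0],0.6],
  [[0,0,0],[0,0,0],0.6],
  [[0,0,0],[0,0,0],0.6],
  [[0,0,0],[0,0,0],0.6],
  [[0,0,0],[0,0,0],0.6],
])

```text
time_s: 10.3
position: [0.4432, 0.283, 0.0523]
tcp_rot: [[0.997, 0.083, -0.001], [0.083, -0.997, -0.001], [-0.002, 0.0, -1.0]]
force: [-0.3, 0.6, -1.2]
opening: 0.708
grasp_force: 30.0
```

It reads -1.2 N, so this one is empty and the full carton is confirmed. I'll set this one down and go back for the full one.

>>> move_arm([
  [[0,0,0.4],[0,0,0],0.6],
  [[0,0,0.4],[0,0,0],0.6],
  [[0,0,0.2],[0,0,0],0.6],
  [[0,0,0.15],[0,0,0],0.6],
  [[0,0,0.13],[0,0,0],0.6],
  [[0,0,0],[0,0,0],0.6],
  [[0,0,0],[0,0,0],0.6],
  [[0,0,0],[0,0,0],0],
  [[0,0,0],[0,0,0],0],
  [[0,0,0],[0,0,0],0],
  [[0,0,-0.5],[0,0,0],0],
  [[0,0,-1],[0,0,0],0],
  [[0,0,-1],[0,0,0],0],
  [[0,0,-0.7],[0,0,0],0],
])

```text
time_s: 11.47
position: [0.4445, 0.2835, 0.1126]
tcp_rot: [[0.997, 0.084, 0.002], [0.084, -0.997, 0.001], [0.002, -0.001, -1.0]]
force: [0.4, 0.2, 1.1]
opening: 0.993
grasp_force: 0.0
```

>>> move_arm([
  [[0.51,0.81,0],[0,0,0],0],
  [[0.51,0.81,0],[0,0,0],0],
  [[0.51,0.81,0],[0,0,0],0],
  [[0.51,0.81,0],[0,0,0],0],
  [[0.51,0.81,0],[0,0,0.04],0],
  [[0,0,0],[0,0,0],0],
  [[0,0,0],[0,0,0],0],
])

```text
time_s: 12.05
position: [0.5313, 0.1673, 0.1106]
tcp_rot: [[1.0, -0.003, 0.001], [-0.003, -1.0, 0.0], [0.001, -0.0, -1.0]]
force: [-0.0, 1.3, -0.2]
opening: 0.997
grasp_force: 0.0
```

Run:
```python
from h import *
p=capture("wrist")
print(topcartons(p))
for d in pinpoint(p,"carton_a"):print(d["confidence"],ray(p,d["xy"],0).round(4))
plan(.53,.168,.016,0)
```

```text
[(array([0.541 , 0.1688]), -2.1, array([0.0603, 0.0755]))]
0.78 [0.5275 0.1676 0.    ]
pos [0.5293 0.1688 0.1104] yaw 0.01 shift [0.029 0.026 3.147] world mm [  0.7  -0.8 -94.4] turn u 0.0001 tilt [-1.5e-03  2.0e-04 -1.0e+00] j6 96.1
```

>>> move_arm([
  [[-0.04,0,0.9],[0,0,0],0],
  [[0,0,1],[0,0,0],0],
  [[0,0,0.9],[0,0,0],0],
  [[0,0,0.3],[0,0,0],0],
  [[0,0,0],[0,0,0],0],
  [[0,0,0],[0,0,0],0.6],
  [[0,0,0],[0,0,0],0.6],
  [[0,0,0],[0,0,0],0.6],
  [[0,0,0],[0,0,0],0.6],
  [[0,0,0],[0,0,0],0.6],
  [[0,0,-0.4],[0,0,0],0.6],
  [[0,0,-0.7],[0,0,0],0.6],
  [[0,0,-0.9],[0,0,0],0.6],
  [[0,0,-0.9],[0,0,0],0.6],
  [[0,0,-0.9],[0,0,0],0.6],
  [[0,0,-0.9],[0,0,0],0.6],
  [[0,0,-0.4],[0,0,0],0.6],
  [[0,0,0],[0,0,0],0.6],
  [[0,0,0],[0,0,0],0.6],
])

```text
time_s: 13.73
position: [0.5282, 0.1684, 0.171]
tcp_rot: [[1.0, -0.0, -0.0], [-0.0, -1.0, 0.0], [-0.0, -0.0, -1.0]]
force: [-0.4, -0.0, -6.3]
opening: 0.709
grasp_force: 30.0
```

Run:
```python
from h import *
s=read_state();print(s["force"])
plan(.41,.05,.16,0);plan(.41,-.3,.16,-9)
```

```text
[-0.36668082 -0.01884936 -6.25007031]
pos [0.5282 0.1684 0.171 ] yaw -0.01 shift [-3.941  3.949  0.367] world mm [-118.2 -118.4  -11. ] turn u -0.0001 tilt [-1.e-04  0.e+00 -1.e+00] j6 96.1
pos [0.5282 0.1684 0.171 ] yaw -0.01 shift [-3.938 15.616  0.367] world mm [-118.2 -468.4  -11. ] turn u 0.0749 tilt [-1.e-04  0.e+00 -1.e+00] j6 96.1
```

>>> move_arm([
  [[-0.4,0.4,0],[0,0,0],0.6],
  [[-0.7,0.7,0],[0,0,0],0.6],
  [[-0.8,0.8,0],[0,0,0],0.6],
  [[-0.8,0.8,0],[0,0,0],0.6],
  [[-0.8,0.8,0],[0,0,0],0.6],
  [[-0.4,0.8,0],[0,0,0],0.6],
  [[0,0.9,0],[0,0,0],0.6],
  [[0,0.9,0],[0,0,0],0.6],
  [[0,0.9,0],[0,0,0],0.6],
  [[0,0.9,0],[0,0,0],0.6],
  [[0,0.9,0],[0,0,0],0.6],
  [[0,0.9,0],[0,0,0],0.6],
  [[0,0.9,0],[0,0,0],0.6],
  [[0,0.9,0],[0,0,0],0.6],
  [[0,0.9,0],[0,0,0],0.6],
  [[0,0.9,0],[0,0,0],0.6],
  [[0,0.9,0],[0,0,0],0.6],
  [[0,0.6,0],[0,0,0],0.6],
  [[0,0.3,0],[0,0,0],0.6],
  [[0,0,0],[0,0,0],0.6],
])

```text
time_s: 15.4
position: [0.4114, -0.2858, 0.1693]
tcp_rot: [[1.0, -0.003, -0.001], [-0.003, -1.0, 0.001], [-0.001, -0.001, -1.0]]
force: [0.7, -0.6, -6.4]
opening: 0.712
grasp_force: 30.0
```

Run:
```python
from h import *
t=capture("top");p=capture("wrist")
cv2.imwrite("pics/w4.png",np.hstack([cv2.resize(t["img"][215:310,320:450],None,fx=3.0,fy=3.0,interpolation=cv2.INTER_CUBIC)[:285,:390,::-1],cv2.resize(p["img"],(390,285))[:,:,::-1]]))
cv2.imwrite("pics/w4full.png",p["img"][:,:,::-1])
for q,n in ((t,"top"),(p,"wrist")):
  for l,z in (("holder",0),("bay",.01),("mark",.05),("collar_face",.05),("knob",.098)):
    print(n,l,[(ray(q,d["xy"],z)[:2].round(4).tolist(),round(d["confidence"],2),(np.array(d["xy"])*[560,420]).round(0).tolist()) for d in pinpoint(q,l)[:2]])
plan(.44,-.368,.1,-9)
```

```text
top holder [([0.4415, -0.3406], 0.91, [384.0, 260.0])]
top bay []
top mark []
top collar_face []
top knob []
wrist holder [([0.4424, -0.3424], 0.95, [339.0, 160.0])]
wrist bay [([0.4384, -0.3706], 0.58, [369.0, 165.0])]
wrist mark [([0.3744, -0.359], 0.8, [363.0, 240.0])]
wrist collar_face [([0.4479, -0.3316], 0.25, [337.0, 159.0])]
wrist knob []
pos [ 0.412  -0.2842  0.1708] yaw 0.02 shift [0.932 2.794 2.36 ] world mm [ 28.  -83.8 -70.8] turn u 0.0751 tilt [ 1.e-04 -1.e-04 -1.e+00] j6 42.6
```

View pics/w4full.png

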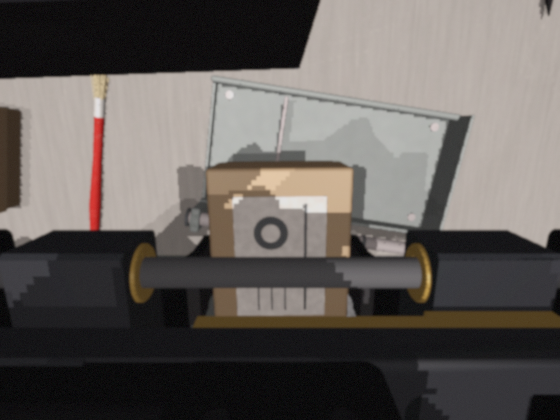

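The wrist view shows the holder unobstructed on its far side: lip running from (214,78) to (470,115), end wall at about (445,120) to (425,230), plate near column 283. The clearance is only ±4 mm, so I'll zoom in to fit the pose.

Run:
```python
import cv2
i=cv2.imread("pics/w4full.png")[65:255,195:485]
cv2.imwrite("pics/z1.png",cv2.resize(i,None,fx=2.7,fy=2.7,interpolation=cv2.INTER_CUBIC))
i=cv2.imread("pics/top0.png")[225:300,325:435]
cv2.imwrite("pics/z2.png",cv2.resize(i,None,fx=7,fy=7,interpolation=cv2.INTER_CUBIC))
```

```text
(no output)
```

View pics/z1.png

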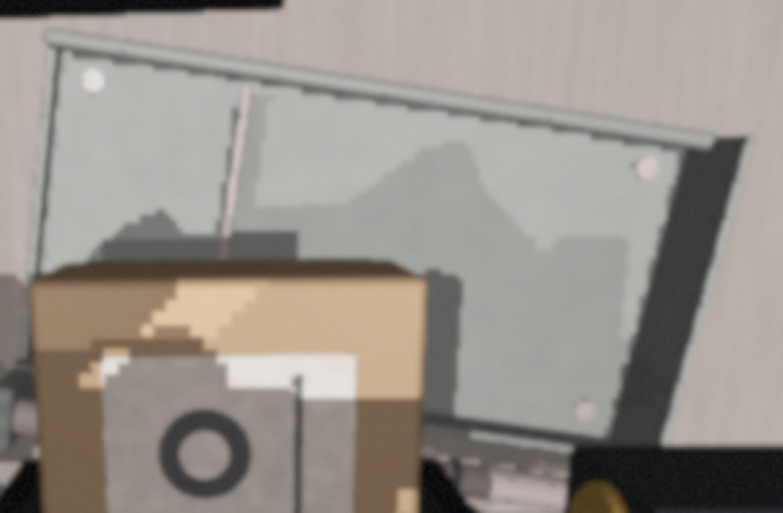

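View pics/z2.png

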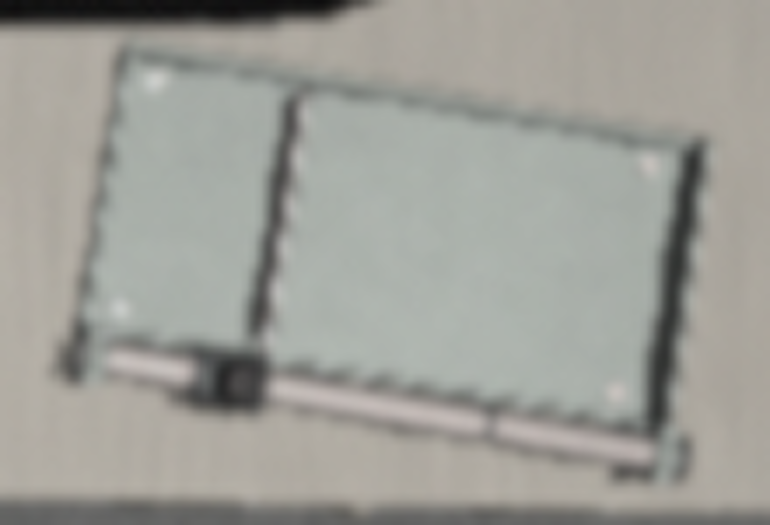

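Run:
```python
from h import *
from scipy.optimize import least_squares
t=capture("top");p=capture("wrist")
W=lambda u,v:((u+.5)/2.7-.5+195,(v+.5)/2.7-.5+65)
T=lambda u,v:((u+.5)/7-.5+325,(v+.5)/7-.5+225)
r=lambda q,uv,z:ray(q,(uv[0]/560,uv[1]/420),z)[:2]
for n,q,F,L in (("W",p,W,[(93,80),(647,167),(585,411)]),("T",t,T,[(153,78),(650,163),(617,393),(120,308)])):
    for uv in L:print(n,"rivet",r(q,F(*uv),.0105).round(4))
print("W corners",r(p,W(682,150),.01).round(4),r(p,W(608,440),.01).round(4))
print("T mark",r(t,T(490,421),.05).round(4),"T endbase",r(t,T(676,160),.01).round(4),r(t,T(645,430),.01).round(4))
# fit: holder pose x,y,yaw + rivet coords (a,b1,b2)
obs=[(p,W(93,80),(-1,0)),(p,W(647,167),(-1,1)),(p,W(585,411),(1,1)),(t,T(153,78),(-1,0)),(t,T(650,163),(-1,1)),(t,T(617,393),(1,1)),(t,T(120,308),(1,0))]
cor=[(p,W(682,150),(-.054,.095,.01)),(p,W(608,440),(.054,.095,.01)),(t,T(490,421),(.066,.027,.056)),(t,T(676,160),(-.05,.095,.01))]
def w(v,X):
    c,s=np.cos(v[2]),np.sin(v[2])  # holder x = -(c,s), y = (s,-c)
    return np.array([v[0]-c*X[0]+s*X[1],v[1]-s*X[0]-c*X[1]])
def f(v,full=False):
    o=[w(v,(sx*v[3],v[4+k]))-r(q,uv,.0105) for q,uv,(sx,k) in obs]+[w(v,X)-r(q,uv,X[2]) for q,uv,X in cor]
    return np.concatenate(o)
s=least_squares(f,[.444,-.341,np.radians(-9.5),.044,-.085,.085],loss="soft_l1",f_scale=.002)
v=s.x;print(v.round(4),np.degrees(v[2]).round(2));print((f(v)*1e3).reshape(-1,2).round(1).tolist())
print("bay",w(v,(0,.03)).round(4),"mark",w(v,(.066,.027)).round(4))
cf=[(r(t,T(262,380),.056))];print("collar face top px",cf, "knob", r(t,T(240,384),.098))
# carton held: edges in wrist view (top face z = bottom+.046)
s=read_state();print(s["position"])
b=w(v,(0,.03));plan(b[0],b[1],.171,np.degrees(v[2]))
```

```text
W rivet [ 0.5054 -0.2367]
W rivet [ 0.4762 -0.4318]
W rivet [ 0.3865 -0.4186]
T rivet [ 0.5064 -0.2336]
T rivet [ 0.4768 -0.4291]
T rivet [ 0.3869 -0.4157]
T rivet [ 0.4162 -0.2213]
W corners [ 0.482  -0.4437] [ 0.3748 -0.4287]
T mark [ 0.3763 -0.3575] T endbase [ 0.4782 -0.4395] [ 0.3728 -0.4267]
[ 0.4439 -0.3406 -0.1518  0.0454 -0.1137  0.084 ] -8.7
[[0.6, 1.6], [-0.1, 1.2], [-0.2, 1.7], [-0.4, -1.6], [-0.8, -1.5], [-0.6, -1.1], [0.1, -0.0], [0.9, 1.0], [1.3, 2.3], [-1.8, -1.2], [0.7, -2.6]]
bay [ 0.4394 -0.3703] mark [ 0.3746 -0.3573]
collar face top px [array([ 0.39016914, -0.26990665])] knob [ 0.38938892 -0.25527368]
[ 0.41198363 -0.28435148  0.17075834]
pos [ 0.412  -0.2844  0.1708] yaw 0.0 shift [ 0.913  2.864 -0.008] world mm [ 27.4 -85.9   0.2] turn u 0.0725 tilt [ 1.e-04 -1.e-04 -1.e+00] j6 42.6
```

>>> move_arm([
  [[0.1,0.4,0],[0,0,0],0.6],
  [[0.3,0.8,0],[0,0,0],0.6],
  [[0.3,0.8,0],[0,0,0],0.6],
  [[0.2,0.6,0],[0,0,0],0.6],
  [[0,0.25,0],[0,0,0],0.6],
  [[0,0,0],[0,0,0.036],0.6],
  [[0,0,0],[0,0,0.0365],0.6],
  [[0,0,0],[0,0,0],0.6],
  [[0,0,0],[0,0,0],0.6],
])

```text
time_s: 16.85
position: [0.4384, -0.3698, 0.1703]
tcp_rot: [[0.989, -0.15, -0.001], [-0.15, -0.989, 0.001], [-0.001, -0.001, -1.0]]
force: [-0.5, 0.4, -6.3]
opening: 0.711
grasp_force: 30.0
```

Run:
```python
from h import *
p=capture("wrist");cv2.imwrite("pics/w5.png",p["img"][:,:,::-1])
s=read_state();R=s["tcp_rot"]
for l in ("carton_a",):
  for d in pinpoint(p,l)[:2]:
    print(d["confidence"],(R.T@(ray(p,d["xy"],s["position"][2]-.017)-s["position"])).round(4))
# far top edge of the lid: strongest row gradient near column 280
for z in(.029,):print([(row,(R.T@(ray(p,(280/560,row/420),s["position"][2]+z)-s["position"])).round(4)[0]) for row in range(160,175,2)])
g=cv2.cvtColor(p["img"],cv2.COLOR_RGB2GRAY)[150:185,270:290].mean(1).round(0);print(g.tolist())
for l,z in (("holder",0),("bay",.01),("mark",.05)):
    print(l,[(ray(p,d["xy"],z)[:2].round(4).tolist(),round(d["confidence"],2)) for d in pinpoint(p,l)[:1]])
plan(.4394,-.3703,.1,-8.7)
```

```text
0.91 [-0.0009  0.0012  0.017 ]
[(160, np.float64(0.0512)), (162, np.float64(0.0504)), (164, np.float64(0.0496)), (166, np.float64(0.0488)), (168, np.float64(0.048)), (170, np.float64(0.0472)), (172, np.float64(0.0464)), (174, np.float64(0.0456))]
[171.0, 156.0, 131.0, 110.0, 103.0, 102.0, 101.0, 102.0, 101.0, 99.0, 91.0, 79.0, 71.0, 69.0, 70.0, 71.0, 75.0, 93.0, 123.0, 150.0, 167.0, 179.0, 186.0, 189.0, 190.0, 190.0, 189.0, 188.0, 188.0, 188.0, 188.0, 188.0, 188.0, 188.0, 188.0]
holder []
bay []
mark []
pos [ 0.4389 -0.3698  0.1707] yaw -8.66 shift [0.021 0.013 2.356] world mm [  0.5  -0.5 -70.7] turn u 0.0004 tilt [-1.e-04  0.e+00 -1.e+00] j6 47.4
```

View pics/w5.png

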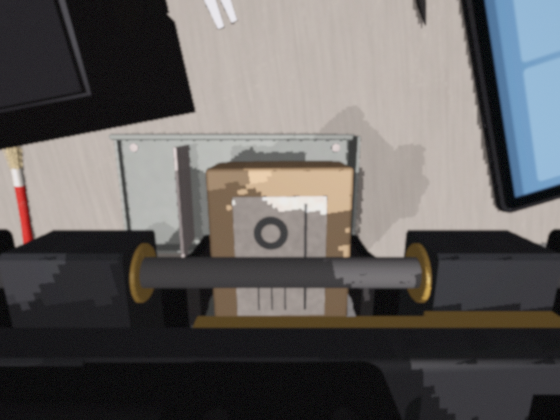

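The holder is square to the tool and the carton hangs centred over the bay at about (280,230). I'll lower it with a 1–2 mm correction in x.

>>> move_arm([
  [[0.06,0,0.5],[0,0,0],0.6],
  [[0,0,0.8],[0,0,0],0.6],
  [[0,0,0.9],[0,0,0],0.6],
  [[0,0,0.8],[0,0,0],0.6],
  [[0,0,0.6],[0,0,0],0.6],
  [[0,0,0.3],[0,0,0],0.6],
  [[0,0,0.2],[0,0,0],0.6],
  [[0,0,0.2],[0,0,0],0.6],
  [[0,0,0.1],[0,0,0],0.6],
  [[0,0,0],[0,0,0],0.6],
  [[0,0,0],[0,0,0],0.6],
])

```text
time_s: 18.02
position: [0.4411, -0.3708, 0.0394]
tcp_rot: [[0.988, -0.151, 0.001], [-0.151, -0.988, -0.001], [0.001, 0.001, -1.0]]
force: [0.1, 0.0, -6.9]
opening: 0.707
grasp_force: 30.0
```

>>> move_arm([
  [[0,0,0.15],[0,0,0],0.6],
  [[0,0,0.15],[0,0,0],0.6],
  [[0,0,0.07],[0,0,0],0.6],
  [[0,0,0.03],[0,0,0],0.6],
  [[0,0,0],[0,0,0],0.6],
  [[0,0,0],[0,0,0],0.6],
])

```text
time_s: 18.52
position: [0.4409, -0.3706, 0.0288]
tcp_rot: [[0.989, -0.151, 0.001], [-0.151, -0.989, -0.001], [0.001, 0.001, -1.0]]
force: [-1.6, 2.1, 7.8]
opening: 0.709
grasp_force: 30.0
```

The carton is down on the floor. I'll release it, raise the arm and locate the knob.

>>> move_arm([
  [[0,0,0],[0,0,0],0],
  [[0,0,0],[0,0,0],0],
  [[0,0,0],[0,0,0],0],
  [[0,0,0],[0,0,0],0],
  [[0,0,-0.5],[0,0,0],0],
  [[0,0,-1],[0,0,0],0],
  [[0,0,-1],[0,0,0],0],
  [[0,0,-1],[0,0,0],0],
  [[0,0,0],[0,0,0],0],
  [[0,0,0],[0,0,0],0],
])

```text
time_s: 19.35
position: [0.4416, -0.3714, 0.1335]
tcp_rot: [[0.988, -0.151, 0.003], [-0.151, -0.988, -0.004], [0.004, 0.003, -1.0]]
force: [0.3, -0.6, 0.1]
opening: 0.997
grasp_force: 0.0
```

```bash
cat >> h.py <<'E'
H=np.array([.4439,-.3406,-.1518])
def h2w(X):
    c,s=np.cos(H[2]),np.sin(H[2]);return np.array([H[0]-c*X[0]+s*X[1],H[1]-s*X[0]-c*X[1]])
def w2h(P):
    c,s=np.cos(H[2]),np.sin(H[2]);d=np.array(P[:2])-H[:2];return np.array([-c*d[0]-s*d[1],s*d[0]-c*d[1]])
E
python3 - <<'E'
from h import *
p=capture("wrist");t=capture("top");sc=capture("scene")
for q,n in((p,"w"),(t,"t"),(sc,"s")):
  for l,z in (("carton_a",.01),("knob",.098),("collar_face",.05),("mark",.05)):
    print(n,l,[(w2h(ray(q,d["xy"],z)).round(4).tolist(),round(d["confidence"],2)) for d in pinpoint(q,l)[:3]])
i=sc["img"];cv2.imwrite("pics/s2.png",cv2.resize(i[140:230,310:420],None,fx=7,fy=6.6,interpolation=cv2.INTER_CUBIC)[:,:,::-1])
print(w2h((.3894,-.2553)))
k=h2w((.066,-.089));plan(k[0],k[1],.13,-8.7)
E
```

```text
w carton_a [([-0.0004, 0.03], 0.68), ([0.0879, 0.0294], 0.16)]
w knob []
w collar_face []
w mark [([0.0648, 0.0298], 0.71)]
t carton_a [([0.0532, -0.3438], 0.89), ([0.0929, -0.6213], 0.63)]
t knob [([0.0676, -0.0722], 0.62)]
t collar_face [([0.0651, -0.0507], 0.66)]
t mark [([0.0593, -0.0575], 0.34)]
s carton_a [([0.0083, 0.0178], 0.84), ([0.0459, -0.3391], 0.83), ([0.093, -0.6225], 0.62)]
s knob [([0.0541, -0.0697], 0.68), ([0.0682, -0.0645], 0.59)]
s collar_face [([0.0714, -0.0622], 0.85)]
s mark [([0.0469, -0.0177], 0.16)]
[ 0.06677214 -0.07607773]
pos [ 0.4407 -0.3702  0.1316] yaw -8.71 shift [-2.244 -3.959  0.054] world mm [-48.6 127.6  -1.6] turn u -0.0001 tilt [-0.  0. -1.] j6 47.6
```

>>> move_arm([
  [[-0.5,-0.8,0],[0,0,0],0],
  [[-0.6,-0.9,0],[0,0,0],0],
  [[-0.6,-0.9,0],[0,0,0],0],
  [[-0.54,-0.86,0],[0,0,0],0],
  [[0,0,0],[0,0,0],0],
  [[0,0,0.7],[0,0,0],0],
  [[0,0,0.8],[0,0,0],0],
  [[0,0,0.4],[0,0,0],0],
  [[0,0,0],[0,0,0],0],
  [[0,0,0],[0,0,0],0],
])

```text
time_s: 20.93
position: [0.39, -0.2576, 0.0744]
tcp_rot: [[0.988, -0.151, -0.001], [-0.151, -0.988, 0.001], [-0.001, -0.001, -1.0]]
force: [-0.4, 0.4, 0.4]
opening: 0.999
grasp_force: 0.0
```

>>> move_arm([
  [[0,0,0],[0,0,0],1],
  [[0,0,0],[0,0,0],1],
  [[0,0,0],[0,0,0],1],
  [[0,0,0],[0,0,0],1],
  [[0,0,0],[0,0,0],1],
  [[0,0,0],[0,0,0],1],
  [[0,0,0],[0,0,0],1],
  [[0,0,0],[0,0,0],1],
  [[0,0,0],[0,0,0],1],
  [[0,0,0],[0,0,0],1],
])

```text
time_s: 21.77
position: [0.3899, -0.2574, 0.0746]
tcp_rot: [[0.988, -0.151, -0.0], [-0.151, -0.988, 0.0], [-0.0, -0.0, -1.0]]
force: [-0.1, -0.4, 0.9]
opening: 0.326
grasp_force: 0.0
```

Run:
```python
from h import *
s=read_state();print(w2h(s["position"]).round(4),s["position"].round(4),s["opening"],s["grasp_force"],s["force"])
k=h2w((.066,.013));plan(k[0],k[1],s["position"][2],-8.7)
```

```text
[ 0.0659 -0.0741] [ 0.3899 -0.2574  0.0746] 0.32613587474872696 0.0 [-0.14681469 -0.39587025  0.93188598]
pos [ 0.3899 -0.2574  0.0746] yaw -8.71 shift [-2.000e-03  2.902e+00 -0.000e+00] world mm [-13.2 -86.1   0. ] turn u -0.0 tilt [-1.e-04  1.e-04 -1.e+00] j6 51.5
```

>>> move_arm([
  [[0,0,0],[0,0,0],1],
  [[0,0,0],[0,0,0],1],
  [[0,0,0],[0,0,0],1],
  [[0,0,0],[0,0,0],1],
  [[0,0,0],[0,0,0],1],
])

```text
time_s: 22.18
position: [0.3899, -0.2578, 0.0746]
tcp_rot: [[0.988, -0.151, 0.0], [-0.151, -0.988, -0.0], [0.0, 0.0, -1.0]]
force: [-1.7, -2.3, -1.3]
opening: 0.174
grasp_force: 30.0
```

>>> move_arm([
  [[0,0.1,0],[0,0,0],1],
  [[0,0.2,0],[0,0,0],1],
  [[0,0.2,0],[0,0,0],1],
  [[0,0.2,0],[0,0,0],1],
  [[0,0.2,0],[0,0,0],1],
  [[0,0.2,0],[0,0,0],1],
  [[0,0.2,0],[0,0,0],1],
  [[0,0.2,0],[0,0,0],1],
  [[0,0.2,0],[0,0,0],1],
  [[0,0.2,0],[0,0,0],1],
  [[0,0.2,0],[0,0,0],1],
  [[0,0.2,0],[0,0,0],1],
  [[0,0.2,0],[0,0,0],1],
  [[0,0.2,0],[0,0,0],1],
  [[0,0.1,0],[0,0,0],1],
  [[0,0,0],[0,0,0],1],
  [[0,0,0],[0,0,0],1],
])

```text
time_s: 23.6
position: [0.3773, -0.3406, 0.0746]
tcp_rot: [[0.988, -0.152, 0.0], [-0.152, -0.988, 0.0], [0.0, -0.001, -1.0]]
force: [4.3, 3.3, -0.0]
opening: 0.178
grasp_force: 30.0
```

Run:
```python
from h import *
s=read_state();print(w2h(s["position"]).round(4),s["opening"],s["force"])
t=capture("top");sc=capture("scene");p=capture("wrist")
for q,n in((p,"w"),(t,"t"),(sc,"s")):
  for l,z in (("carton_a",.01),("knob",.098),("collar_face",.05),("mark",.05)):
    print(n,l,[(w2h(ray(q,d["xy"],z)).round(4).tolist(),round(d["confidence"],2)) for d in pinpoint(q,l)[:3]])
```

```text
[0.0659 0.01  ] 0.1783751325704682 [ 4.25713396  3.25536084 -0.04588172]
w carton_a [([0.0012, 0.0576], 0.96)]
w knob []
w collar_face [([0.0693, 0.022], 0.81)]
w mark [([0.0667, 0.03], 0.57)]
t carton_a [([0.0976, -0.6201], 0.81), ([0.051, -0.3436], 0.68), ([0.002, 0.0599], 0.67)]
t knob []
t collar_face []
t mark []
s carton_a [([0.033, -0.3373], 0.66), ([0.0977, -0.6222], 0.6), ([0.0513, -0.2437], 0.52)]
s knob []
s collar_face []
s mark []
```

>>> move_arm([
  [[0,0.05,0],[0,0,0],1],
  [[0,0.05,0],[0,0,0],1],
  [[0,0,0],[0,0,0],1],
  [[0,0,0],[0,0,0],1],
  [[0,0,0],[0,0,0],1],
  [[0,0,0],[0,0,0],0.6],
  [[0,0,0],[0,0,0],0.6],
  [[0,0,0],[0,0,0],0.6],
  [[0,0,0],[0,0,0],0.6],
  [[0,0,-0.5],[0,0,0],0.6],
  [[0,0,-1],[0,0,0],0.6],
  [[0,0,-1],[0,0,0],0.6],
  [[-0.7,0,0],[0,0,0],0.6],
  [[-0.9,0,0],[0,0,0],0.6],
  [[-0.5,0,0],[0,0,0],0.6],
  [[0,0,0],[0,0,0],0.6],
  [[0,0,0],[0,0,0],0.6],
])

```text
time_s: 25.77
position: [0.3141, -0.3343, 0.1499]
tcp_rot: [[0.988, -0.153, 0.0], [-0.153, -0.988, -0.001], [0.0, 0.001, -1.0]]
force: [0.2, -0.4, -0.8]
opening: 0.401
grasp_force: 0.0
```

Run:
```python
from h import *
s=read_state();print(w2h(s["position"]).round(4),s["opening"],s["force"])
t=capture("top");p=capture("wrist")
for q,n in((p,"w"),(t,"t")):
  for l,z in (("carton_a",.01),("knob",.098),("collar_face",.05),("mark",.05)):
    print(n,l,[(w2h(ray(q,d["xy"],z)).round(4).tolist(),round(d["confidence"],2),(np.array(d["xy"])*[560,420]).round(0).tolist()) for d in pinpoint(q,l)[:3]])
m=proj(p,[*h2w((.066,.02)),.05]).round();print(m)
x0=int(max(0,min(430,m[0]-65)));y0=int(max(0,m[1]-50));print(x0,y0)
cv2.imwrite("pics/f1.png",cv2.resize(p["img"][y0:y0+98,x0:x0+130],None,fx=6,fy=6,interpolation=cv2.INTER_CUBIC)[:,:,::-1])
```

```text
[0.1293 0.0135] 0.40117162685727614 [ 0.22860097 -0.41850782 -0.76174136]
w carton_a [([0.0011, 0.0577], 0.64, [331.0, 50.0]), ([0.0036, 0.0011], 0.31, [264.0, 53.0])]
w knob [([0.0665, 0.0144], 0.93, [280.0, 130.0])]
w collar_face [([0.068, 0.0242], 0.77, [293.0, 132.0])]
w mark [([0.0678, 0.0275], 0.77, [297.0, 131.0])]
t carton_a [([-0.0068, 0.0589], 0.78, [407.0, 260.0]), ([0.103, -0.6187], 0.59, [156.0, 258.0]), ([0.0464, -0.3427], 0.58, [259.0, 255.0])]
t knob [([0.0676, 0.0128], 0.55, [393.0, 286.0])]
t collar_face [([0.0597, 0.0223], 0.53, [393.0, 283.0])]
t mark [([0.0653, 0.0158], 0.61, [390.0, 284.0]), ([0.0928, -0.6055], 0.44, [158.0, 255.0])]
[287. 129.]
222 79
```

View pics/f1.png

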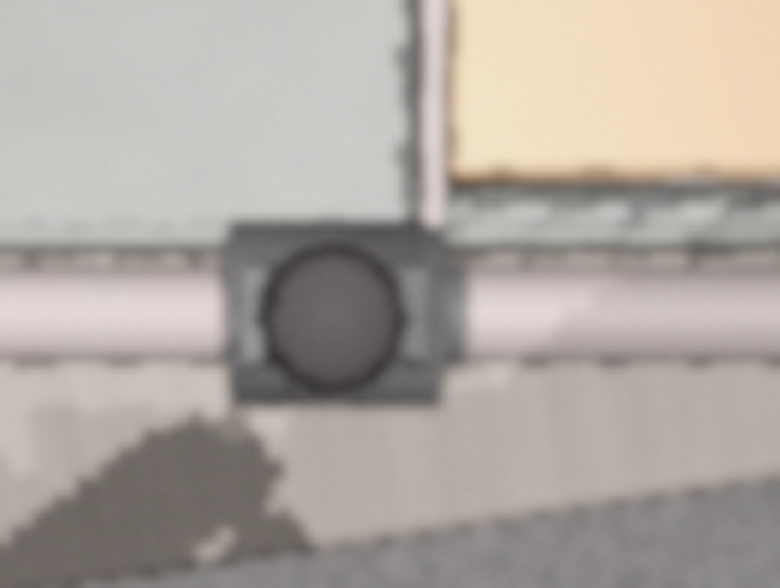

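In the final zoom the ring mark (columns 440–466) shows entirely ahead of the collar face at column 440. At about 7.3 px/mm the face is about 2 mm short, so I'll pinch the knob again and nudge it 2 mm.

>>> move_arm([
  [[0.7,0,0],[0,0,0],0.6],
  [[0.9,0,0],[0,0,0],0.6],
  [[0.5,0,0],[0,0,0],0.6],
  [[0,0,0],[0,0,0],0.6],
  [[0,0,1],[0,0,0],0.6],
  [[0,0,1],[0,0,0],0.6],
  [[0,0,0.5],[0,0,0],0.6],
  [[0,0,0],[0,0,0],0.6],
  [[0,0,0],[0,0,0],1],
  [[0,0,0],[0,0,0],1],
  [[0,0,0],[0,0,0],1],
  [[0,0,0],[0,0,0],1],
  [[0,0,0],[0,0,0],1],
  [[0,0,0],[0,0,0],1],
  [[0,0,0],[0,0,0],1],
  [[0,0,0],[0,0,0],1],
])

```text
time_s: 27.6
position: [0.3773, -0.343, 0.0758]
tcp_rot: [[0.988, -0.152, 0.001], [-0.152, -0.988, -0.0], [0.001, -0.0, -1.0]]
force: [2.4, 4.4, 6.9]
opening: 0.175
grasp_force: 30.0
```

Run:
```python
from h import *
s=read_state();print(w2h(s["position"]).round(4),s["position"],s["opening"],s["grasp_force"],s["force"])
```

```text
[0.0655 0.0124] [ 0.37729653 -0.34298318  0.07579305] 0.1749888791701688 30.000878268136404 [2.42032593 4.35770681 6.86453522]
```

>>> move_arm([
  [[0,0.04,0],[0,0,0],1],
  [[0,0.035,0],[0,0,0],1],
  [[0,0,0],[0,0,0],1],
  [[0,0,0],[0,0,0],1],
  [[0,0,0],[0,0,0],1],
  [[0,0,0],[0,0,0],0.6],
  [[0,0,0],[0,0,0],0.6],
  [[0,0,0],[0,0,0],0.6],
  [[0,0,0],[0,0,0],0.6],
  [[0,0,-0.5],[0,0,0],0.6],
  [[0,0,-1],[0,0,0],0.6],
  [[0,0,-1],[0,0,0],0.6],
  [[-0.7,0,0],[0,0,0],0.6],
  [[-0.9,0,0],[0,0,0],0.6],
  [[-0.5,0,0],[0,0,0],0.6],
  [[0,0,0],[0,0,0],0.6],
  [[0,0,0],[0,0,0],0.6],
])

```text
time_s: 29.02
position: [0.3138, -0.3365, 0.1498]
tcp_rot: [[0.988, -0.153, 0.0], [-0.153, -0.988, -0.001], [0.0, 0.001, -1.0]]
force: [0.4, -0.0, 0.5]
opening: 0.397
grasp_force: 0.0
```

Run:
```python
from h import *
p=capture("wrist")
s=read_state();print(w2h(s["position"]).round(4),s["position"].round(4))
old=cv2.imread("pics/f1.png")
m=proj(p,[*h2w((.066,.02)),.05]).round();print(m)
for l,z in (("carton_a",.01),("knob",.098),("collar_face",.05),("mark",.05)):
    print(l,[(w2h(ray(p,d["xy"],z)).round(4).tolist(),round(d["confidence"],2)) for d in pinpoint(p,l)[:1]])
r=p["img"][79:177,222:352];r=cv2.resize(r,None,fx=6,fy=6,interpolation=cv2.INTER_CUBIC)
g=lambda i:cv2.cvtColor(i,cv2.COLOR_BGR2GRAY)[270:350].mean(0)[210:500:4].round().astype(int).tolist()
print("old",g(old));print("new",g(r[:,:,::-1].copy()))
g2=lambda i:cv2.cvtColor(i,cv2.COLOR_BGR2GRAY)[385:398].mean(0)[400:480:4].round().astype(int).tolist()
print("rim old",g2(old));print("rim new",g2(r[:,:,::-1].copy()))
```

```text
[0.1284 0.016 ] [ 0.3145 -0.337   0.1498]
[285. 128.]
carton_a [([0.0035, 0.0001], 0.73)]
knob [([0.0679, 0.0147], 0.94)]
collar_face [([0.0675, 0.0267], 0.75)]
mark [([0.066, 0.0297], 0.77)]
old [198, 191, 180, 163, 144, 133, 127, 128, 134, 141, 142, 136, 122, 101, 85, 74, 72, 78, 84, 89, 92, 94, 97, 98, 99, 99, 100, 101, 101, 102, 101, 101, 101, 101, 101, 100, 99, 98, 97, 95, 94, 91, 88, 84, 80, 76, 77, 84, 97, 114, 123, 131, 132, 129, 122, 116, 112, 112, 114, 116, 119, 124, 130, 142, 159, 175, 188, 196, 198, 199, 199, 199, 199]
new [199, 194, 186, 171, 152, 137, 127, 126, 132, 139, 141, 136, 121, 100, 83, 71, 70, 76, 83, 90, 93, 95, 96, 97, 99, 100, 100, 100, 101, 102, 102, 102, 101, 101, 100, 99, 99, 98, 97, 96, 94, 92, 90, 86, 81, 75, 74, 80, 93, 110, 121, 129, 132, 131, 125, 119, 115, 115, 119, 127, 145, 168, 183, 193, 198, 199, 199, 199, 199, 199, 200, 200, 199]
rim old [96, 95, 96, 96, 96, 96, 96, 98, 102, 114, 132, 152, 169, 177, 182, 183, 183, 181, 180, 180]
rim new [99, 98, 97, 97, 98, 97, 96, 97, 101, 113, 130, 153, 172, 182, 188, 190, 189, 187, 186, 186]
```

Run:
```python
from h import *
t=capture("top")
print([(w2h(ray(t,d["xy"],.01)).round(4).tolist(),ray(t,d["xy"],0)[:2].round(3).tolist(),round(d["confidence"],2)) for d in pinpoint(t,"carton_a")])
print(hand_in())
```

```text
[([0.0931, -0.6174], [0.445, 0.286], 0.93), ([0.0543, -0.3455], [0.443, 0.01], 0.8), ([0.002, 0.0647], [0.432, -0.407], 0.62), ([-0.0037, -0.0034], [0.448, -0.34], 0.57)]
the job is handed in; nothing more can be done
None
```

I handed the job in at about 29 s: the full carton (about 0.64 kg) sits in the holder with the collar face on the ring mark to within about 0.5 mm by the camera, and both empties stand on the bench; the judge's result wasn't shown.

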